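Lower the drum sander by one turn of its hand wheel

TASK

Bring the drum sander's head down one step for the next pass: with closed fingers, push the red upright handle of the hand wheel round clockwise (seen from above) through exactly one full turn, so that the handle stops where it started. Push gently and do not pinch the handle; leave the board and everything else on the bench where it is, and finish with the hand clear.

Things in the scene. Friction and masses are not known exactly. Their poses are not given: they have to be found in the camera images.
- wheel (a joint): turning angle of the hand wheel on top of the blue bench-top drum sander, in rad. The wheel lies flat (its axis is vertical) and the angle grows as it turns clockwise seen from above. It starts anywhere from -1.5 to 1.5; stops lie far off at -7 and 14. One turn lowers the white sanding head by 2 mm, well clear of the board. The wheel is stiff: it stays where it is left, and takes about 2 N at the handle to turn
- hub (a point): centre of the top face of the wheel's steel hub (38 mm across), on the wheel's axis, 256 mm above the table and fixed in place. The dark steel rim is 150 mm in diameter to the middle of its 14 mm thick bar, with three 12 mm spokes; the top of the rim lies 4 mm and the top of the spokes 5 mm below this point
- handle: upright red handle on the end of one spoke, a cylinder 22 mm in diameter and 48 mm tall, standing on the wheel 70 mm from its axis, a sleeve free to spin on its pin. Origin at the centre of its lower end, 255 mm above the table (its top is 303 mm above the table); z up. On a 12 mm pin, its lower end hovers 3 mm above the rim
- sander: the blue bench-top drum sander, fixed: base 300 (x) by 360 (y) by 60 mm, two grey columns, and across them along y a blue bridge 110 by 360 mm, its top 215 mm above the table, with the wheel over its middle. Origin at the centre of the underside, below the wheel's axis
- board: loose plywood board 240 x 90 x 16 mm lying on the sander's feed belt under the head; origin at the centre of its underside; to be left alone
- setblock: loose brass setting block 50 x 36 x 25 mm lying on the left end (+y) of the sander's bridge, beside the wheel; origin at the centre of its underside; to be left alone
- mallet: loose wooden mallet lying on the table, head 60 x 120 x 70 mm, handle 220 mm along -x; origin at table level, 130 mm short of the head's centre; to be left alone
- offcut: loose dark wood block 110 x 60 x 45 mm; origin at the centre of its underside; to be left alone
- glue: loose white glue bottle with orange cap, 56 mm in diameter, 150 mm tall; origin at the centre of its underside; to be left alone
- driver: loose screwdriver with yellow handle, lying along its own x; to be left alone

How it is judged:
By the outcome, as a careful person would: the job done as asked, in the order asked, and still so for the second after the job is handed in, with the robot touching nothing.
It also fails if it takes over 61 s, if anything falls off the work surface, if the arm or the gripper's body presses on something with over 40 N, if the wrist force passes 120 N, or if a joint passes its speed limit or range.

ROBOT

A 6-joint arm with a two-finger parallel gripper is mounted at the origin on the work surface. World frame = base frame: x ahead of the robot, y to its left, z up, the work surface at z = 0. Lengths are in m, angles in degrees, forces in N, time in s.
With the tool pointing down it reaches from about 0.325 to 0.85 m from the base axis. Payload 15.5 kg.
Tool frame: the origin (TCP) lies midway between the tips of the shut fingers; the grasp point (between the pads) lies 19 mm behind it; y points along the fingers, x is the direction in which the jaws open and shut, and the axes are right-handed (so a half turn about y gives the same grasp; the last joint's range is limited). The gripper opens to 91 mm and grips with 3 to 60 N. Pads are 32 mm wide; open, the fingers measure 118 mm over their backs; the gripper's body (76 mm by 178 mm) begins 60 mm behind the grasp point.
Start: joints at [68.153, 28.281, 77.091, -0, 74.628, -5.472], TCP at [0.176, 0.6, 0.214] pointing down, gripper open.
Joint ranges: [-166.48, 166.48], [-47.26, 123.95], [12.59, 153.08], [-70.14, 250.14], [6.76, 159.57], [-176.63, 176.63]. Speed limits (degrees/s): [108.29, 108.29, 147.25, 172.46, 172.46, 172.46].

INTERFACE

Orientations are given as a 3x3 rotation matrix whose columns are the frame's x, y, z axes.
In Python, from bench import ctrl gives the robot as it stands. The module is installed in compiled form; this text tells all that it offers. Calls block until the motion is done:
- ctrl.goto(position, orientation): joint-space move of the TCP to a pose.
- ctrl.move_l(position, vel=0.15, ori=None, contact_N=None): straight line of the TCP; ori=None keeps the orientation; vel is the mean speed in m/s. With contact_N (N) it stops when the force on the tool has changed by that much, and returns True; else False.
- ctrl.movej(angles): joint-space move.
- ctrl.command_gripper(opening): opening from 0.0 (shut) to 1.0 (fully open); the grip force is fixed at half the most; returns when the fingers have stopped.
- ctrl.sleep(seconds).
- ctrl.ik(position, orientation): joint angles nearest the present ones, or None.
- ctrl.read_camera(name): name is "side" or "top" or "wrist"; returns the picture (384x512x3 uint8, blue, green, red); there is no depth.
- ctrl.camera_params(name): a dict with "fx", "fy", "cx", "cy" (pixels), "pose" (4x4, takes a point from camera to world coordinates); the wrist camera has in their place "T_tool_cam" (4x4, takes a point from camera to tool coordinates, whose origin is the TCP and whose axes are the tool frame's). Camera axes: x right, y up, looking along -z (the intrinsics and any distortion apply to the point x, -y, -z); pixel columns grow to the right and rows downward; lengths in m; the calibration is good to about 2 mm. The wrist camera is an equidistant fisheye: a pixel r from the principal point sees the ray r / f radians off the axis. A picture is of the moment at which its call begins: read the wrist's pose just before it. camera_params takes no time and is no camera call.
A pose or a line that the arm cannot do raises ctrl.MotionError and nothing moves.
- ctrl.sign_off(): hands the job in, once; it reports no verdict.
Readings, each from a call of its own:
- ctrl.current_t(): time.
- ctrl.current_q(): joint angles.
- ctrl.current_dq(): joint speeds.
- ctrl.current_effort(): joint torques, N m.
- ctrl.current_tool_pos(): TCP position.
- ctrl.current_eef_rot(): TCP orientation.
- ctrl.current_contact_force(): force on the tool from outside, world axes, zero at the start.
- ctrl.current_wrist_torque(): the same for the moment, N m.
- ctrl.current_grip_width(): opening from 0.0 (shut) to 1.0 (fully open).
Only numpy, scipy, OpenCV 4.12 (cv2) and the standard library are available. Lean on these libraries where they do the work, as an engineer would, in place of code of your own. Each camera call takes 0.05 s, during which the arm holds its last target. There are 200 camera calls.

## Working session

There is one attempt and no reset: what is moved stays moved. The work goes in short steps, each a Python script; the robot and the scene stay as the last script left them, time stands still between calls to the robot, and variables do not carry over. Pictures are saved under pics/ and viewed, about 8 in all and at most 12, crops included, and the job is handed in when it is done.

```bash
mkdir -p pics; ls; python3 - <<'E'
from bench import ctrl
import cv2,numpy as np
np.set_printoptions(precision=4,suppress=True)
for n in("side","top"):
    cv2.imwrite(f"pics/{n}0.png",ctrl.read_camera(n)); print(n,ctrl.camera_params(n))
print(ctrl.camera_params("wrist"),ctrl.current_eef_rot(),ctrl.current_t())
a=np.hstack([cv2.imread("pics/top0.png"),cv2.imread("pics/side0.png")])
E
```

```text
pics
side {'fx': 471.22993315651155, 'fy': 471.22993315651155, 'cx': 261.9344717110081, 'cy': 195.978635446181, 'pose': array([[ 0.9941,  0.0598, -0.0909,  0.3802],
       [-0.107 ,  0.6885, -0.7173, -1.0738],
       [ 0.0197,  0.7227,  0.6908,  1.1776],
       [ 0.    ,  0.    ,  0.    ,  1.    ]])}
top {'fx': 348.72572065539174, 'fy': 348.72572065539174, 'cx': 250.33359860706508, 'cy': 189.70840241395194, 'pose': array([[ 0.0115,  0.9839, -0.1786,  0.3561],
       [-0.9999,  0.0091, -0.0142, -0.0261],
       [-0.0123,  0.1787,  0.9838,  1.2413],
       [ 0.    ,  0.    ,  0.    ,  1.    ]])}
{'fx': 297.3186396354542, 'fy': 297.3186396354542, 'cx': 255.18175041526516, 'cy': 192.1695228851043, 'T_tool_cam': array([[ 1.    ,  0.0006, -0.001 , -0.0002],
       [-0.0011,  0.2739, -0.9618, -0.1708],
       [-0.0003,  0.9618,  0.2739,  0.0786],
       [ 0.    ,  0.    ,  0.    ,  1.    ]])} [[ 0.2819 -0.0004 -0.9594]
 [ 0.9594 -0.001   0.2819]
 [-0.0011 -1.      0.0001]] 0.1
```

View pics/top0.png

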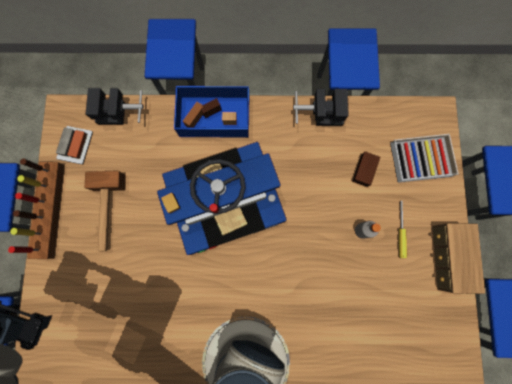

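View pics/side0.png

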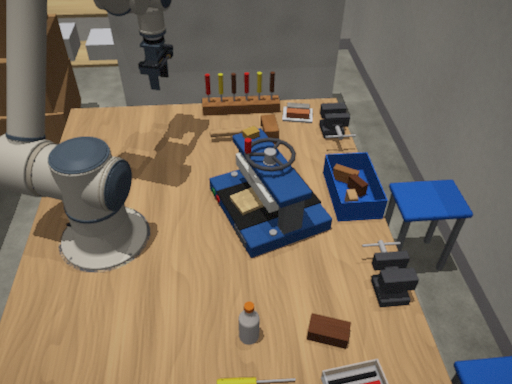

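The top view shows the hub at about (218,187), the red handle at (213,208) on the robot's side, and the setblock at (170,203). Next I'll turn these into positions, shut the fingers, hover over the wheel and take a close look.

```bash
cat > h.py <<'E'
from bench import ctrl
import cv2,numpy as np
np.set_printoptions(precision=4,suppress=True)
def redmask(im):
    h=cv2.cvtColor(im,cv2.COLOR_BGR2HSV)
    return (((h[...,0]<6)|(h[...,0]>174))&(h[...,1]>170)&(h[...,2]>70)).astype(np.uint8)
def rays(name,px,R=None,p=None):
    c=ctrl.camera_params(name); px=np.atleast_2d(np.asarray(px,float))
    u=(px[:,0]-c["cx"])/c["fx"]; v=(px[:,1]-c["cy"])/c["fy"]
    if name=="wrist":
        th=np.hypot(u,v); s=np.sinc(th/np.pi)
        d=np.c_[u*s,-v*s,-np.cos(th)]
        T=np.eye(4);T[:3,:3]=R;T[:3,3]=p;M=T@c["T_tool_cam"]
    else: d=np.c_[u,-v,-np.ones(len(u))];M=c["pose"]
    return M[:3,3],d@M[:3,:3].T
def onplane(name,px,z,R=None,p=None):
    o,d=rays(name,px,R,p); return o+d*((z-o[2])/d[:,2])[:,None]
def look(fn):
    R=np.array(ctrl.current_eef_rot());p=np.array(ctrl.current_tool_pos())
    im=ctrl.read_camera("wrist");cv2.imwrite(fn,im);return im,R,p
def down(a):  # tool x at heading a (rad), tool pointing down
    x=np.array([np.cos(a),np.sin(a),0]);y=np.array([0,0,-1.]);return np.c_[x,y,np.cross(x,y)]
E
python3 - <<'E'
from h import *
im=cv2.imread("pics/top0.png")
hub=onplane("top",[218,187],.256)[0]
m=redmask(im);m[:, :190]=0;m[:,240:]=0;m[:170]=0;m[230:]=0
v,u=np.nonzero(m);print(len(u),u.mean(),v.mean())
han=onplane("top",[u.mean(),v.mean()],.30)[0]
print(hub,han,np.linalg.norm((han-hub)[:2]))
a=np.arctan2(.9594,.2819)
print(ctrl.ik([hub[0],hub[1],.42],down(np.pi/2)))
ctrl.command_gripper(0.0)
ctrl.goto([hub[0],hub[1],.42],down(np.pi/2))
look("pics/w1.png");print(ctrl.current_t(),ctrl.current_tool_pos(),ctrl.current_q())
E
```

```text
53 213.54716981132074 207.56603773584905
[0.542  0.0813 0.256 ] [0.4766 0.0871 0.3   ] 0.06562529350034733
[  2.2897  14.3155  67.5333  -0.      98.1512 -87.7103]
3.8917 [0.5419 0.082  0.4197] [  2.3544  14.3348  67.5445   0.0046  98.146  -87.6944]
```

View pics/w1.png

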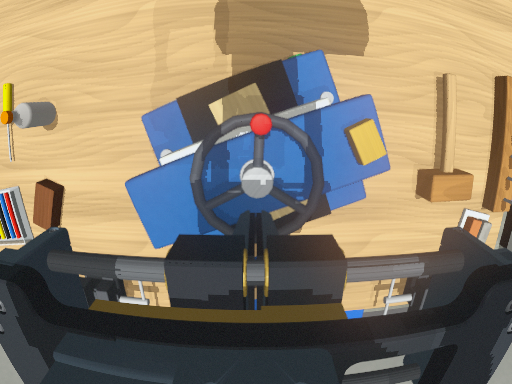

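The wrist picture shows the hub at about (257,182), the handle top at (261,124), and the spokes and setblock well clear. I'll measure from this picture, then descend behind the handle on its −y side and push most of the turn.

```bash
cat >> h.py <<'E'
def measure(im,R,p):
    m=redmask(im);m[250:]=0;m[:,:150]=0;m[:,360:]=0
    n,l,s,c=cv2.connectedComponentsWithStats(m);i=1+np.argmax(s[1:,4])
    han=onplane("wrist",c[i],.300,R,p)[0]
    hs=cv2.cvtColor(im,cv2.COLOR_BGR2HSV)
    g=((hs[...,1]<40)&(hs[...,2]>110)).astype(np.uint8);g[:,:225]=0;g[:,290:]=0;g[:155]=0;g[212:]=0
    n,l,s2,c2=cv2.connectedComponentsWithStats(g);j=1+np.argmax(s2[1:,4])
    hub=onplane("wrist",s2[j,:2]+(s2[j,2:4]-1)/2,.254,R,p)[0]
    print("red",c[i],s[i],"hub",s2[j]);return hub,han
def theta(han,hub): d=han-hub;return np.arctan2(d[1],-d[0])
def pos(hub,t,r,z): return [hub[0]-r*np.cos(t),hub[1]+r*np.sin(t),z]
E
cat > go.py <<'E'
from h import *
import json,sys
im=cv2.imread("pics/w1.png");R=down(np.pi/2);p=np.array([.5419,.0820,.4197])
hub,han=measure(im,R,p);t0=theta(han,hub)
print(hub,han,np.linalg.norm((han-hub)[:2]),np.degrees(t0))
json.dump(dict(hub=list(hub),t0=t0),open("s.json","w"))
if len(sys.argv)<2: sys.exit()
r=.073;Z=.268;D=np.radians
ctrl.move_l(pos(hub,t0-D(38),r,.36),vel=.15)
ctrl.move_l(pos(hub,t0-D(38),r,Z),vel=.08)
F=[]
for a in np.arange(-30,326,8):
    ctrl.move_l(pos(hub,t0+D(a),r,Z),vel=.05)
    f=np.linalg.norm(ctrl.current_contact_force());F.append(f)
    if f>20: print("force!",a,f);break
print(np.round(F,1),a,ctrl.current_t())
ctrl.move_l(pos(hub,t0+D(a-10),r,Z),vel=.05)
ctrl.move_l(pos(hub,t0+D(a-10),r,.42),vel=.15)
ctrl.move_l([.5419,.0820,.4197],vel=.15)
im,R,p=look("pics/w2.png")
h2,n2=measure(im,R,p);t=theta(n2,hub);print(h2,n2,np.degrees(t),"deg short",np.degrees((t0-t)%(2*np.pi)),"finger at",a,p,ctrl.current_t())
E
python3 go.py
```

```text
red [260.9011 125.0495] [250 114  22  21 283] hub [ 240  155   34   43 1011]
[0.5397 0.084  0.254 ] [0.4784 0.088  0.3   ] 0.061452394772924 3.729355005217482
```

```bash
sed -i 's|^    n,l,s2,c2=|    g=cv2.morphologyEx(g,cv2.MORPH_OPEN,cv2.getStructuringElement(cv2.MORPH_ELLIPSE,(25,25)))\n&|' h.py; python3 go.py; python3 - <<'E'
import cv2
im=cv2.imread("pics/w1.png")[95:255,175:345]
cv2.imwrite("pics/w1c.png",cv2.resize(im,None,fx=3.5,fy=3.5,interpolation=cv2.INTER_NEAREST))
E
```

```text
red [260.9011 125.0495] [250 114  22  21 283] hub [242 166  31  32 790]
[0.5463 0.0846 0.254 ] [0.4784 0.088  0.3   ] 0.06798217030968835 2.8742516757781003
```

View pics/w1c.png

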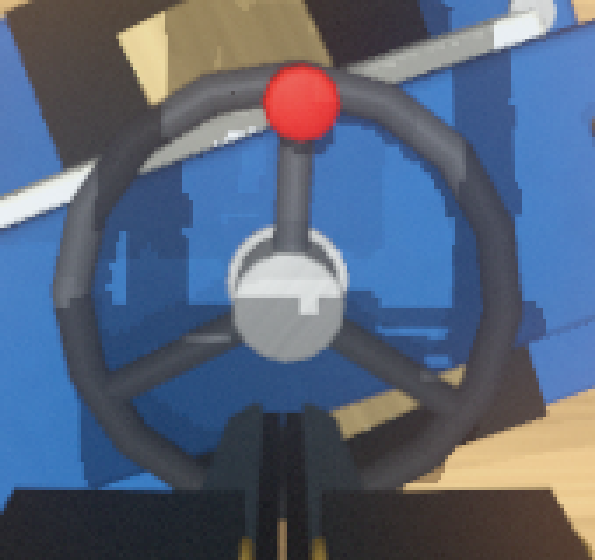

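The crop shows the hub's top disc centred near pixel (257.3,182.4), and the handle's blob is clean. I'll set the hub from that disc, check the fingers are really shut, then push.

```bash
sed -i 's|^hub,han=measure(im,R,p);|hub,han=measure(im,R,p);hub=onplane("wrist",[257.3,182.4],.256,R,p)[0];|; s|^r=.073|print("grip",ctrl.current_grip_width())\nr=.073|' go.py; python3 go.py run
```

```text
red [260.9011 125.0495] [250 114  22  21 283] hub [242 166  31  32 790]
[0.5469 0.0849 0.256 ] [0.4784 0.088  0.3   ] 0.0685473363710331 2.570140076086215
grip 0.0022788231702301504
[0.6 0.9 0.9 0.5 1.2 0.6 1.5 0.8 1.1 0.4 0.7 1.1 1.  0.4 0.5 0.6 1.  1.
 0.5 0.2 1.1 1.3 1.3 0.4 0.4 0.7 0.6 0.5 1.3 1.  1.6 1.1 0.3 1.  1.  1.2
 0.5 1.1 0.9 0.8 0.9 1.1 0.6 0.7 0.8] 322 21.6917
red [239.0401 127.2375] [229 116  21  22 299] hub [242 167  31  31 775]
[0.5463 0.0844 0.254 ] [0.48   0.0666 0.3   ] -15.325827752745596 deg short 17.89596782883181 finger at 322 [0.5416 0.0819 0.4193] 23.9167
```

It went round smoothly and gently, with the handle now 17.9° short of the start and the finger's lead at about 20°. Next is the final push, stopping just short, then another look from the same pose.

```bash
cat > fin.py <<'E'
from h import *
import json,sys
s=json.load(open("s.json"));hub=np.array(s["hub"]);t0=s["t0"];a=float(sys.argv[1]);fn=sys.argv[2]
r=.073;Z=.268;D=np.radians
ctrl.move_l(pos(hub,t0+D(a-32),r,.36),vel=.15)
ctrl.move_l(pos(hub,t0+D(a-32),r,Z),vel=.08)
for b in np.linspace(a-24,a,4): ctrl.move_l(pos(hub,t0+D(b),r,Z),vel=.03)
ctrl.sleep(.2);print("tip err",ctrl.current_tool_pos()-np.array(pos(hub,t0+D(a),r,Z)))
ctrl.move_l(pos(hub,t0+D(a-10),r,Z),vel=.05)
ctrl.move_l(pos(hub,t0+D(a-10),r,.42),vel=.15)
ctrl.move_l([.5419,.0820,.4197],vel=.15);ctrl.sleep(.3)
im,R,p=look(fn)
h2,n2=measure(im,R,p);t=theta(n2,hub);print(h2,n2,"deg short",np.degrees(t0-t),p,ctrl.current_t())
E
python3 fin.py 339.3 pics/w3.png
```

```text
tip err [ 0. -0. -0.]
red [259.2585 124.8537] [249 114  21  21 294] hub [242 166  31  32 782]
[0.546  0.0843 0.254 ] [0.4778 0.0862 0.3   ] deg short 1.5306977902898418 [0.5415 0.0818 0.42  ] 30.6583
```

```bash
python3 fin.py 340.6 pics/w4.png; python3 - <<'E'
import cv2,numpy as np
c=[cv2.resize(cv2.imread(f"pics/{n}.png")[95:255,165:355],None,fx=2,fy=2) for n in("w1","w4")]
cv2.imwrite("pics/cmp.png",np.hstack(c))
E
```

```text
tip err [ 0.     -0.0001  0.    ]
red [260.7168 125.2294] [250 114  22  21 279] hub [242 166  31  32 782]
[0.546  0.0843 0.254 ] [0.4782 0.0876 0.3   ] deg short 0.3311400940759206 [0.5415 0.0818 0.42  ] 37.4
```

View pics/cmp.png

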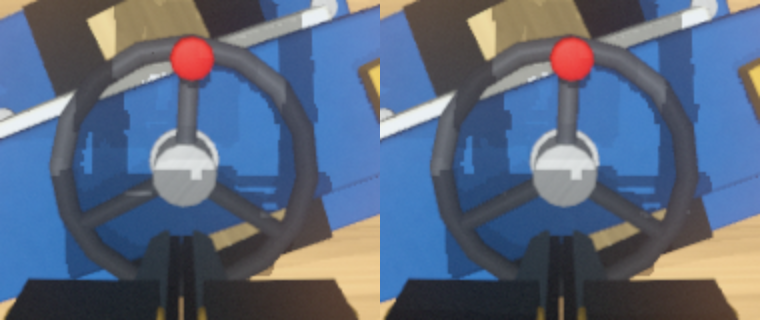

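The before and after views match: handle at (260.9,125.0) before and (260.7,125.2) after, with the board and setblock unmoved and the hand clear above. I'm handing it in.

```bash
python3 -c "
from bench import ctrl
ctrl.sign_off();print(ctrl.current_t())"
```

```text
the job is handed in; nothing more can be done
the job is handed in; nothing more can be done
```

I pushed the wheel's red handle clockwise through one full turn with shut fingers, and the job is handed in. The push took three stages: about 342°, then two small pushes, each with the hand lifted clear and a close look afterwards.

- **Handle position:** the last wrist picture puts it about 0.3° short of where it started. The pixels agree, at (260.9,125.0) before and (260.7,125.2) after, which is within measuring noise.
- **Force:** the readings I took at each stop of the main turn stayed under 2 N. I did not read the force during the two short final pushes.
- **Surroundings:** in that picture the visible parts of the board and setblock look unmoved. I did not re-image the mallet, offcut, glue or driver, but the hand only worked above the wheel.
- **Finish:** the hand ended clear, with the finger tips at 0.42 m, about 0.12 m above the handle. The clock stood at 37.4 s against the 61 s limit.
- **Hub disagreement:** the automatic hub detection was first off by about 7 mm because it merged in the steel behind the hub. I took the hub centre from a magnified crop instead; the handle then measured 68.5 mm from the axis, against the stated 70 mm.
- **Not checked:** I did not measure the 2 mm drop of the sanding head.

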